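Tighten the manifold's coupling nut: by hand, then with the forked spanner

TASK

Tighten the brass coupling nut on the blue vacuum manifold plate. First turn it clockwise by hand until its white pointer is at the yellow mark, then let go, fit the red-handled forked spanner down over the nut's two flats until it lies on the plate, and pull the nut on clockwise with it to its stop at the green mark. Leave the spanner sitting on the nut.

Things in the scene. Friction and masses are not known exactly. Their poses are not given: they have to be found in the camera images.
- nut (a joint): Angle of the captive brass nut, rad; grows clockwise seen from above (tightening). Starts at 0 to 0.25; 0.85 = pointer at the yellow mark (finger-tight); 1.55 = green mark, a hard stop. Turns easily (0.15 N m) up to about 0.85, then is stiff (0.85 N m); stays where it is left.
- nut_center (a point): Centre, half-way up, of the upright brass nut: 52 mm long (own x), 34 mm across its two flats (own y), 46 mm tall (z up). White pointer on its +x end. Grip it from above across the flats. It turns about its vertical axis on a fixed blue plate 160x160 mm, 14 mm thick, that carries the two marks; bolt heads rise 5 mm; a pipe stub leaves its far edge.
- spanner_handle (a point): Grip point at mid-height of the straight red handle (16 mm wide, 16 tall) of the loose forked spanner (about 0.25 kg) lying on the worktop, 26 mm above its underside; z up, x from fork to handle end. The handle is clear 37 mm towards the fork, 60 mm towards the end. Grip it across its width from above.
- spanner_jaw (a point): Centre of the spanner's fork at mid-thickness (prongs 14 mm thick), 95 mm from the handle point along -x, 19 mm lower; same axes. Slot along x, 41 mm wide, open to -x; prongs reach 30 mm to -x, 67 mm over both; closed end 30 mm to +x. Drops over the nut with x along the nut's x, either way round; on the plate it is 16 mm below the nut's centre. Play 0.15 rad each way; stays level when let go.

How it is judged:
By the outcome, as a careful person would: the job done as asked, in the order asked, and still so for the second after the job is handed in, with the robot touching nothing.
It also fails if it takes over 61 s, if anything falls off the work surface, if the arm or the gripper's body presses on something with over 40 N, if the wrist force passes 120 N, or if a joint passes its speed limit or range.

ROBOT

A 6-joint arm with a two-finger parallel gripper is mounted at the origin on a cart in front of the work surface, level with it; the furniture and walls round the work are solid. World frame = base frame: x ahead of the robot, y to its left, z up, the work surface at z = 0. Lengths are in m, angles in rad, forces in N, time in s.
With the tool pointing down it reaches from about 0.35 to 0.85 m from the base axis. Payload 8.1 kg.
Tool frame: the origin (TCP) lies at the very end of the fingers, on their centre line; the grasp point (between the pads) lies robot.tcp_to_grasp behind it (robot.tcp_to_grasp is the distance from the TCP to the grasp point, in m); z points along the fingers, y is the line along which they close (so a half turn about z gives the same grasp; the last joint's range is limited). The gripper opens to 93 mm and grips with 3 to 60 N. Pads are 15 mm wide; open, the fingers measure 128 mm over their backs; the gripper's body (75 mm by 188 mm) begins 65 mm behind the grasp point.
Start: joints at [1.103, 0.13, 1.488, -0, 1.523, -0.085], TCP at [0.224, 0.557, 0.219] pointing down, gripper open.
Joint ranges: [-2.96, 2.96], [-0.89, 2.26], [0.02, 2.5], [-1.34, 4.48], [0, 2.73], [-2.66, 2.66]. Speed limits (rad/s): [2.39, 2.39, 2.79, 3.14, 3.14, 3.14].

INTERFACE

Orientations are given as a rotation vector (axis times angle).
In Python, from plant import robot gives the robot as it stands. The module is installed in compiled form; this text tells all that it offers.
- The arm moves only by the shell command python3 -m pendant 'ROWS' [FORCE]. ROWS is JSON, a list that holds one entry, the list of rows, each a list of 5 numbers: the opening, from 0 (shut) to 1 (fully open), then the shift along the tool's x, y, z in cm, then the turn about the tool's z in degrees. In form: [[[fingers, x, y, z, roll], ...]]. A call has 1 to 8 rows; each row shifts and turns the commanded pose from where the row before left it, along the tool's axes as they then stand; what a row does not reach is not made up. A row lasts 1/10 s, in which the tool goes at most 50 mm and 8.59 degrees, less where a joint would pass 70% of its speed; a pose out of reach is approached as far as the arm can. A call is refused whole if a number of a shift passes 5 or a number of a turn 8.59, either way. A call with a gripper value outside its range is refused whole. The fingers move at their own pace and stop on an object; FORCE is the grip in N (left out, the last holds). Time passes only in rows, so rows that do not move let the fingers close. It gives the time, the measured TCP pose, the force, the opening and the grip force at its end, in the units of the state.
- robot.read_state(): the state, without advancing time (a new reading comes with each control period).
- robot.read_camera(name): name is "side" or "top" or "wrist"; returns a dict with "img" (480x640x3 uint8, blue, green, red), "K" (3x3 intrinsics, pixels), "k1" (the pictures are not rectified: a ray, as slopes to the right and down, at radius r is drawn at 1 + k1 r^2 times it, then the intrinsics apply), "pose" (4x4, takes a point from camera to world coordinates). Camera axes: x right, y up, looking along -z (the intrinsics and any distortion apply to the point x, -y, -z); pixel columns grow to the right and rows downward; lengths in m; the calibration is good to about 2 mm. A picture is of the moment at which its call begins. There is no depth.
- robot.close_job(): hands the job in; it is judged then, once.
The state is a dict: "t": time; "q": joint angles; "dq": joint speeds; "joint_torque": joint torques, N m; "tool_pos": TCP position; "orientation": TCP orientation; "force": force on the tool from outside, world axes, zero at the start; "wrist_torque": the same for the moment, N m; "opening": finger opening in m; "gripper_force": force on a finger pad.
Only numpy, scipy, OpenCV 4.12 (cv2) and the standard library are available. Lean on these libraries where they do the work, as an engineer would, in place of code of your own. Each camera call takes 0.05 s, during which the arm holds its last target. There are 200 camera calls.

## Working session

There is one attempt and no reset: what is moved stays moved. The work goes in short steps, Python scripts to look and compute and a shell command to move; the robot and the scene stay as the last step left them, time stands still between calls to the robot, and variables do not carry over. Pictures are saved under pics/ and viewed, at most 10 in all, crops included, and the job is handed in when it is done.

```bash
mkdir -p pics; cat > h.py <<'E'
import numpy as np, cv2
from plant import robot
def ray(c,uv):
    uv=np.array(uv,float).reshape(-1,2);K=c["K"]
    d=np.c_[(uv[:,0]-K[0,2])/K[0,0],(uv[:,1]-K[1,2])/K[1,1]]
    s=d.copy()
    for _ in range(20): s=d/(1+c["k1"]*(s**2).sum(1,keepdims=True))
    v=np.c_[s[:,0],-s[:,1],-np.ones(len(s))]@c["pose"][:3,:3].T
    return c["pose"][:3,3],v
def onz(c,uv,z):
    o,v=ray(c,uv); return o+v*((z-o[2])/v[:,2])[:,None]
E
python3 - <<'E'
from h import *
import pickle
for n in("top","side"):
    c=robot.read_camera(n);cv2.imwrite(f"pics/{n}0.png",c["img"]);pickle.dump(c,open(n+".pkl","wb"));print(n,c["pose"].round(3).tolist(),c["k1"])
s=robot.read_state();print(s,robot.tcp_to_grasp)
E
```

```text
top [[-0.009, 0.971, -0.237, 0.307], [-1.0, -0.009, 0.001, 0.077], [-0.001, 0.237, 0.971, 1.0], [0.0, 0.0, 0.0, 1.0]] -0.09705384536640357
side [[1.0, 0.013, -0.016, 0.539], [-0.02, 0.722, -0.692, -0.517], [0.003, 0.692, 0.722, 0.681], [0.0, 0.0, 0.0, 1.0]] -0.10579199918311986
{'t': 0.1, 'q': array([ 1.10261498e+00,  1.31129779e-01,  1.48912228e+00,  1.09032131e-05,
        1.52301213e+00, -8.54088318e-02]), 'dq': array([-0.00051608, -0.00230428, -0.00230394, -0.00125895,  0.00015237,
       -0.00090986]), 'joint_torque': array([ 8.06340558e-04, -5.61342788e+01, -4.93096340e+01,  7.70200370e-02,
        2.91269075e-02, -2.80803459e-05]), 'tool_pos': array([0.22384987, 0.55613909, 0.2176924 ]), 'orientation': array([-5.97505571e-01, -3.08377195e+00,  2.52064385e-03]), 'force': array([ 0.84347413, -0.29133106,  0.06853284]), 'wrist_torque': array([ 0.0069124 , -0.04107338, -0.00924673]), 'gripper_force': 0.0, 'opening': 0.09296577009507791} 0.0188
```

View pics/top0.png

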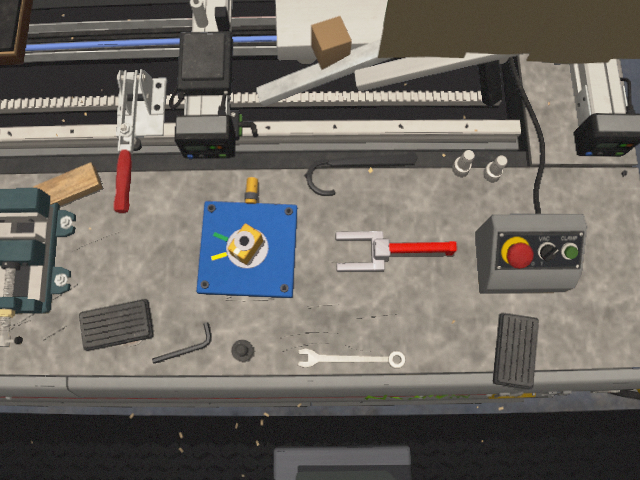

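View pics/side0.png

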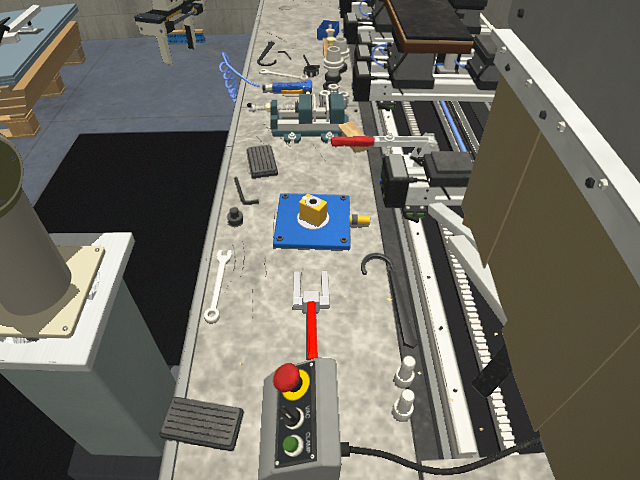

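The top view shows the blue plate centred at (247,250) and the nut at about (245,245). The yellow mark is near (218,256) and the green near (218,237). The spanner fork is at about (355,252), with the red handle running to (455,247). The side view agrees.

```bash
python3 - <<'E'
from h import *
import pickle
c=pickle.load(open("top.pkl","rb"));d=pickle.load(open("side.pkl","rb"))
a=cv2.resize(c["img"][195:305,190:310],(480,440),interpolation=cv2.INTER_CUBIC)
b=cv2.resize(d["img"][185:255,265:385],(480,280),interpolation=cv2.INTER_CUBIC)
o=np.zeros((560,720,3),np.uint8);o[:440,:480]=a
cv2.imwrite("pics/nut.png",np.vstack([cv2.resize(a,(360,330)),cv2.resize(b,(360,210))]) if 0 else a); cv2.imwrite("pics/nuts.png",b)
def seg(c,z,m,lim):
    n,l,st,ce=cv2.connectedComponentsWithStats(m.astype(np.uint8))
    for i in range(1,n):
        x,y=ce[i]
        if st[i,4]>lim[4] and lim[0]<x<lim[1] and lim[2]<y<lim[3]:
            p=np.argwhere(l==i)[:,::-1]; w=onz(c,p,z)[:,:2]
            (r,sz,an)=cv2.minAreaRect((w*1000).astype(np.float32))
            print(ce[i].round(1),st[i,4],"mean",w.mean(0).round(4),"rect",np.round(r,1),np.round(sz,1),round(an,1))
g=c["img"].astype(int);B,G,R=g[...,0],g[...,1],g[...,2]
print("red");seg(c,.034,(R>150)&(G<70)&(B<70),(380,470,220,270,50))
print("fork");seg(c,.014,(g.min(2)>165)&(g.max(2)-g.min(2)<25),(325,395,220,280,50))
print("blue");seg(c,.014,(B>120)&(R<70),(190,310,190,310,500))
print("yel");seg(c,.014,(R>180)&(G>170)&(B<90),(195,232,230,270,5))
print("grn");seg(c,.014,(G>110)&(R<80)&(B<110),(195,232,225,270,5))
print("brass");seg(c,.05,(R>110)&(R-B>60),(228,270,220,270,20))
E
```

```text
red
[422.4 246.6] 570 mean [ 0.5417 -0.1084] rect [ 541.9 -108.7] [ 14.5 111. ] 0.8
fork
[368.7 239.6] 529 mean [ 0.5596 -0.0222] rect [553.8 -11.4] [88.5 41.5] 89.5
[361.8 265.5] 348 mean [ 0.5152 -0.0092] rect [518.6  -6.4] [76.9 18.7] 89.4
blue
[247.9 249.4] 6734 mean [0.545  0.1807] rect [547.5 182.2] [158.  158.2] 86.8
yel
[231.8 245.9] 41 mean [0.5509 0.2078] rect [551.7 206.3] [ 9.7 16.5] 60.5
[218.6 255.8] 58 mean [0.534  0.2296] rect [534.2 229.3] [ 6.6 24.7] 15.9
grn
[220.4 236.4] 50 mean [0.5674 0.2273] rect [567.6 227.5] [24.7  5.7] 67.4
brass
[251.1 231.9] 163 mean [0.565  0.1721] rect [562.7 174.4] [34.3 20.9] 54.6
[231.7 246.7] 73 mean [0.5406 0.2032] rect [542.1 202.2] [13.6 21.8] 70.8
[243.1 253.8] 86 mean [0.5286 0.1844] rect [531.8 183.9] [15.5 21.8] 54.2
```

View pics/nut.png

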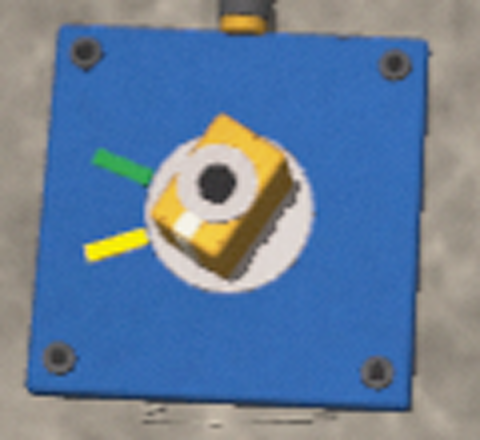

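The crop shows the nut's ring at crop (217,182), or image (244.2,240.5). The pointer is at (187,225), so it sits about 40° short of the yellow mark.

```bash
cat > m.py <<'E'
from h import *
def pca(w):
    m=w.mean(0);u,s,v=np.linalg.svd(w-m,full_matrices=False);return m,np.degrees(np.arctan2(v[0,1],v[0,0]))
def tool():
    s=robot.read_state();R=cv2.Rodrigues(s["orientation"])[0]
    return s["tool_pos"],R,np.degrees(np.arctan2(R[1,1],R[0,1])),s
def go(x,y,z,ty=None):
    p,R,yaw,s=tool()
    d=R.T@(np.array([x,y,z])-p)*100
    print("pos",p.round(4),"yawY",round(yaw,2),"move cm tool",d.round(2),"roll",None if ty is None else round((yaw-ty+90)%180-90,2))
E
python3 - <<'E'
from m import *
import pickle
c=pickle.load(open("top.pkl","rb"))
print("nut top",onz(c,[244.25,240.5],.06),"pointer",onz(c,[236.7,251.3],.06))
img=c["img"].astype(int);B,G,R=img[...,0],img[...,1],img[...,2]
m=(R>150)&(G<70)&(B<70);m[:220]=0;m[270:]=0;m[:,:385]=0;m[:,470:]=0
p=np.argwhere(m)[:,::-1];w=onz(c,p,.032)[:,:2];print("handle",pca(w),w.min(0),w.max(0))
go(.547,.182,.16,55)
E
```

```text
nut top [[0.54814546 0.18182371 0.06      ]] pointer [[0.53047762 0.19360399 0.06      ]]
handle (array([ 0.54219534, -0.10878651]), np.float64(90.41559804490038)) [ 0.53485252 -0.16474462] [ 0.54980416 -0.05349582]
pos [0.2238 0.5561 0.2177] yawY 68.07 move cm tool [-43.95 -22.63   5.8 ] roll 13.07
```

```bash
python3 -m pendant '[[[1,-3.6,-1.9,0,0],[1,-3.6,-1.9,0,0],[1,-3.6,-1.9,0,0],[1,-3.6,-1.9,0,0],[1,-3.6,-1.9,0,0],[1,-3.6,-1.9,0,0],[1,-3.6,-1.9,0,0],[1,-3.6,-1.9,0,0]]]'
python3 -m pendant '[[[1,-3.6,-1.8,0,0],[1,-3.6,-1.8,0,0],[1,-3.6,-1.8,0,0],[1,-3.6,-1.8,1,0],[1,0,0,2.5,6.5],[1,0,0,2.5,6.5],[1,0,0,0,0],[1,0,0,0,0]]]'
python3 - <<'E'
from m import *
go(.5475,.182,.16,56)
c=robot.read_camera("wrist");cv2.imwrite("pics/w1.png",c["img"])
import pickle;pickle.dump(c,open("w1.pkl","wb"))
E
```

```text
t: 0.9
tool_pos: [0.4351, 0.3065, 0.2183]
orientation: [-0.597, -3.084, 0.001]
force: [0.7, 0.1, -0.8]
opening: 0.0928
gripper_force: 0.0
t: 1.7
tool_pos: [0.5405, 0.1874, 0.1583]
orientation: [-0.937, -2.997, 0.002]
force: [-0.3, -0.7, 0.9]
opening: 0.0931
gripper_force: 0.0
pos [0.5405 0.1874 0.1583] yawY 55.26 move cm tool [-0.88 -0.04 -0.17] roll -0.74
```

View pics/w1.png

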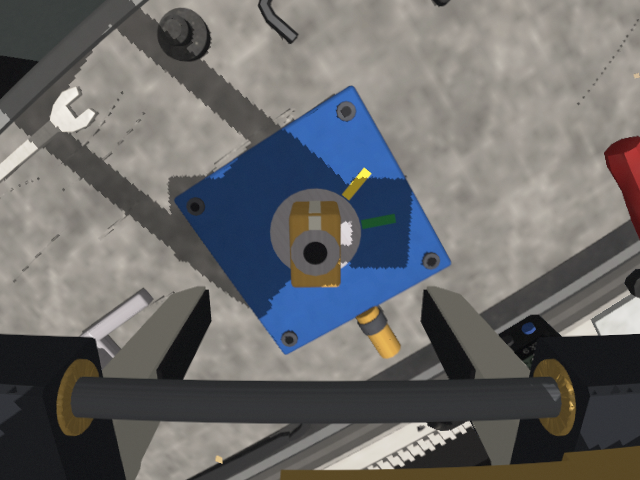

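The nut is directly ahead with its flats lined up vertically, so the jaw angle is right. Its hole is at (316,253) and the pointer at (315,215). The yellow mark runs (347,196) to (368,172), and the plate bolts are at (346,111), (196,206), (289,340) and (431,261).

```bash
python3 - <<'E'
from m import *
import pickle
c=pickle.load(open("w1.pkl","rb"))
n=onz(c,[316,253],.06)[0];print("nut",n,"edges",[pca(onz(c,e,.06)[:,:2])[1] for e in ([[291,228],[293,287]],[[341,228],[339,287]])])
b=onz(c,[[346,111],[196,206],[289,340],[431,261]],.019);print("bolts",b.mean(0),b)
y=onz(c,[[347,196],[368,172]],.014);print("yel dir",np.degrees(np.arctan2(*(y-b.mean(0))[:,[1,0]].T[:])))
q=.5*n+.5*b.mean(0)
go(q[0],q[1],.026,55.5)
E
```

```text
nut [0.54863166 0.18309726 0.06      ] edges [np.float64(-33.783851019035644), np.float64(-35.502668762417485)]
bolts [0.54750614 0.18336546 0.019     ] [[0.48505616 0.25278806 0.019     ]
 [0.47795589 0.12191328 0.019     ]
 [0.61018971 0.11327325 0.019     ]
 [0.61682282 0.24548725 0.019     ]]
yel dir [105.68909165 105.53060317]
pos [0.5413 0.1877 0.1596] yawY 55.27 move cm tool [-8.000e-01  1.000e-02  1.336e+01] roll -0.23
```

```bash
python3 -m pendant '[[[1,-0.8,0,3,0],[1,0,0,4,0],[1,0,0,3.4,0],[1,0,0,2,0],[1,0,0,1,0],[1,0,0,0,0],[0,0,0,0,0],[0,0,0,0,0]]]' 20
python3 -m pendant '[[[0,0,0,0,0],[0,0,0,0,0],[0,0,0,0,0],[0,0,0,0,0],[0,0,0,0,0]]]'
python3 - <<'E'
from m import *
go(.548,.1832,.026,15.7)
E
```

```text
t: 2.55
tool_pos: [0.5494, 0.1834, 0.0269]
orientation: [0.941, 2.994, 0.003]
force: [0.3, -0.5, 0.1]
opening: 0.0814
gripper_force: 0.0
t: 3.05
tool_pos: [0.5477, 0.1828, 0.0246]
orientation: [-0.943, -2.997, 0.0]
force: [0.1, -0.3, 0.5]
opening: 0.0416
gripper_force: 0.0
pos [0.5477 0.1828 0.0246] yawY 55.07 move cm tool [-0.01  0.05 -0.14] roll 39.37
```

```bash
python3 -m pendant '[[[0,0,0,0,0],[0,0,0,0,0],[0,0,0,0,0],[0,0,0,0,4],[0,0,0,0,6],[0,0,0,0,6],[0,0,0,0,6]]]'
python3 -m pendant '[[[0,0,0,0,6],[0,0,0,0,6],[0,0,0,0,4],[0,0,0,0,1.5],[0,0,0,0,0],[0,0,0,0,0]]]'
python3 - <<'E'
from m import *
go(.548,.1832,.026,15.7)
print(tool()[3]["wrist_torque"])
E
```

```text
t: 3.75
tool_pos: [0.547, 0.1819, 0.0245]
orientation: [-1.503, -2.758, 0.004]
force: [-4.4, -4.8, 3.9]
opening: 0.0341
gripper_force: 20.0
t: 4.35
tool_pos: [0.5469, 0.1818, 0.0245]
orientation: [-1.9, -2.501, 0.004]
force: [-5.2, -4.0, 4.7]
opening: 0.0337
gripper_force: 19.9
pos [0.5469 0.1818 0.0245] yawY 15.55 move cm tool [ 0.1   0.14 -0.15] roll -0.15
[-0.80698093  0.76388257 -0.13676898]
```

```bash
python3 -m pendant '[[[1,0,0,0,0],[1,0,0,0,0],[1,0,0,0,0],[1,0,0,0,0],[1,0,0,-3,0],[1,0,0,-4,0],[1,0,0,-4,0],[1,0,0,-3,0]]]'
python3 -m pendant '[[[1,0,0,0,0],[1,0,0,0,0]]]'
python3 - <<'E'
from m import *
c=robot.read_camera("wrist");cv2.imwrite("pics/w2.png",c["img"])
import pickle;pickle.dump(c,open("w2.pkl","wb"))
E
```

```text
t: 5.15
tool_pos: [0.5485, 0.1831, 0.1676]
orientation: [1.899, 2.501, 0.003]
force: [1.1, 0.1, -0.0]
opening: 0.0914
gripper_force: 0.0
t: 5.35
tool_pos: [0.5483, 0.1831, 0.1654]
orientation: [1.899, 2.501, 0.002]
force: [-0.1, 0.1, -0.0]
opening: 0.093
gripper_force: 0.0
```

View pics/w2.png

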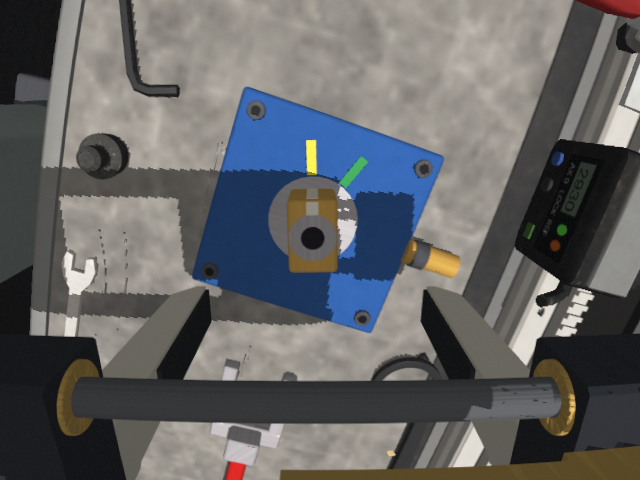

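The pointer and nut now line up with the yellow mark; the nut hole is at (312,238) and the mark at (311,157). Next is the spanner.

```bash
python3 - <<'E'
from m import *
import pickle
c=pickle.load(open("top.pkl","rb"))
for z in(0,.06,.1):print(z,onz(c,[[478,290],[497,215],[583,218]],z)[:,:2].round(3).tolist())
d=pickle.load(open("side.pkl","rb"))
for z in(.06,.09,.12):print(z,onz(d,[[264,370],[275,358],[335,358]],z)[:,:2].round(3).tolist())
go(.542,-.11,.2,.4)
E
```

```text
0 [[0.474, -0.205], [0.605, -0.249], [0.599, -0.403]]
0.06 [[0.464, -0.188], [0.587, -0.229], [0.581, -0.374]]
0.1 [[0.457, -0.177], [0.575, -0.216], [0.57, -0.355]]
0.06 [[0.467, -0.201], [0.483, -0.181], [0.576, -0.182]]
0.09 [[0.471, -0.216], [0.486, -0.197], [0.574, -0.198]]
0.12 [[0.474, -0.231], [0.488, -0.213], [0.572, -0.215]]
pos [0.5473 0.1828 0.1638] yawY 15.57 move cm tool [-28.06  -8.38  -3.61] roll 15.17
```

```bash
python3 -m pendant '[[[1,-3.7,-1.1,-1.8,0],[1,-3.7,-1.1,-1.8,0],[1,-3.7,-1.1,0,0],[1,-3.7,-1.1,0,0],[1,-3.7,-1.1,0,0],[1,-3.7,-1.1,0,0],[1,-3.7,-1.1,0,0],[1,-2.2,-0.7,0,0]]]'
python3 -m pendant '[[[1,0,0,0,7.5],[1,0,0,0,7.5],[1,0,0,0,0],[1,0,0,0,0]]]'
python3 - <<'E'
from m import *
go(.542,-.11,.2,.4)
c=robot.read_camera("wrist");cv2.imwrite("pics/w3.png",c["img"])
import pickle;pickle.dump(c,open("w3.pkl","wb"))
E
```

```text
t: 6.2
tool_pos: [0.5407, -0.1127, 0.1981]
orientation: [-1.9, -2.498, 0.003]
force: [0.2, 1.5, -1.0]
opening: 0.093
gripper_force: 0.0
t: 6.6
tool_pos: [0.5414, -0.1101, 0.1989]
orientation: [-2.204, -2.235, 0.002]
force: [0.7, -0.2, -0.1]
opening: 0.0927
gripper_force: 0.0
pos [ 0.5414 -0.1101  0.1989] yawY 0.8 move cm tool [ 0.01  0.06 -0.11] roll 0.4
```

View pics/w3.png

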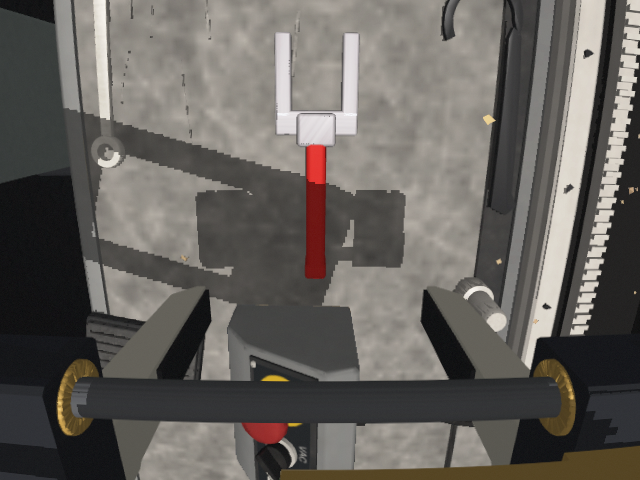

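The whole spanner is in view. The prong tips are at row 33 (columns 276-290 and 344-358), the slot end is near row 112, and the red handle runs from (316,146) to (316,277).

```bash
python3 - <<'E'
from m import *
import pickle
c=pickle.load(open("w3.pkl","rb"))
t=onz(c,[[276,33],[358,33],[290,33],[344,33],[290,112],[344,112],[277,134],[357,134]],.014)[:,:2];print(t.round(4).tolist())
tip=t[:2].mean(0);end=t[4:6].mean(0);back=t[6:].mean(0);print("jaw",.5*(tip+end),tip-end,"dir",np.degrees(np.arctan2(*(tip-back)[::-1])))
h=onz(c,[[316,146],[315.5,277]],.034)[:,:2];print("handle",h.tolist())
img=c["img"].astype(int);B,G,R=img[...,0],img[...,1],img[...,2]
m=(R>80)&(G<50)&(B<50);m[:140]=0;m[285:]=0;m[:,:290]=0;m[:,340:]=0
print("hpca",pca(onz(c,np.argwhere(m)[:,::-1],.034)[:,:2]))
E
```

```text
[[0.5079, 0.0327], [0.572, 0.0337], [0.5188, 0.0328], [0.561, 0.0334], [0.519, -0.0278], [0.5628, -0.0271], [0.5083, -0.0455], [0.5741, -0.0445]]
jaw [0.54041625 0.00287481] [-0.00096709  0.06059121] dir 90.91276377207201
handle [[0.5405260979549562, -0.053294440396631476], [0.5417981351063936, -0.16307078720968796]]
hpca (array([ 0.54075452, -0.11544968]), np.float64(-89.35897890396092))
```

```bash
python3 -m pendant '[[[1,-0.7,0,4,0],[1,0,0,4.5,0],[1,0,0,4.5,0],[1,0,0,3.3,0],[1,0,0,1.6,0],[1,0,0,0.8,0],[1,0,0,0,0],[0,0,0,0,0]]]' 45
python3 -m pendant '[[[0,0,0,0,0],[0,0,0,0,0],[0,0,0,0,0],[0,0,0,0,0],[0,0,0,0,0],[0,0,0,0,0],[0,0,0,0,0],[0,0,0,0,0]]]'
python3 - <<'E'
from m import *
go(.5415,-.117,.01,.7)
E
```

```text
t: 7.45
tool_pos: [0.5438, -0.1178, 0.0156]
orientation: [2.208, 2.231, 0.002]
force: [0.4, 0.2, -0.2]
opening: 0.0884
gripper_force: 0.0
t: 8.25
tool_pos: [0.5422, -0.1174, 0.0136]
orientation: [-2.21, -2.232, 0.0]
force: [-0.5, -0.6, 0.5]
opening: 0.0254
gripper_force: 0.0
pos [ 0.5422 -0.1174  0.0136] yawY 0.57 move cm tool [ 0.04 -0.07  0.36] roll -0.13
```

```bash
python3 -m pendant '[[[0.4,0,0,0.4,0],[0.2,0,0,0,0],[0,0,0,0,0],[0,0,0,0,0],[0,0,0,0,0],[0,0,0,0,0],[0,0,0,0,0]]]' 45
python3 - <<'E'
from m import *
go(.5415,-.117,.01,.7)
E
```

```text
t: 8.95
tool_pos: [0.5421, -0.1174, 0.0095]
orientation: [-2.21, -2.232, 0.0]
force: [-0.7, -0.3, -0.8]
opening: 0.0158
gripper_force: 45.0
pos [ 0.5421 -0.1174  0.0095] yawY 0.57 move cm tool [ 0.04 -0.06 -0.05] roll -0.13
```

```bash
python3 -m pendant '[[[0,0,0,-1,0],[0,0,0,-3,0],[0,0,0,-3,0],[0,0,0,-2.5,0],[0,2,0.4,0,0],[0,3.5,0.8,0,0],[0,3.5,0.8,0,0],[0,3.5,0.8,0,0]]]'
python3 -m pendant '[[[0,3.5,0.8,0,0],[0,2,0,0,0],[0,0,0,0,-5],[0,0,0,0,-5],[0,0,0,0,-5],[0,0,0,0,0],[0,0,0,0,0],[0,0,0,0,0]]]'
python3 - <<'E'
from m import *
go(.58,.067,.1,15.5)
c=robot.read_camera("wrist");cv2.imwrite("pics/w4.png",c["img"])
import pickle;pickle.dump(c,open("w4.pkl","wb"))
E
```

```text
t: 9.75
tool_pos: [0.5693, 0.009, 0.1055]
orientation: [2.211, 2.231, 0.001]
force: [0.7, -0.2, -3.4]
opening: 0.0157
gripper_force: 45.0
t: 10.55
tool_pos: [0.5765, 0.0629, 0.1049]
orientation: [1.903, 2.5, 0.0]
force: [-0.6, 0.2, -3.0]
opening: 0.0156
gripper_force: 45.0
pos [0.5765 0.0629 0.1049] yawY 15.44 move cm tool [0.3  0.44 0.49] roll -0.06
```

View pics/w4.png

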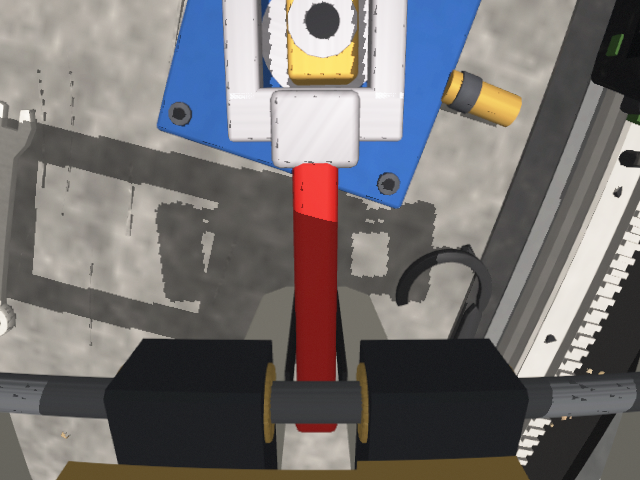

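The fork is held over the nut: outer edges at columns 227 and 404 by row 90, slot end at row 90, nut hole at (321.5,20).

```bash
python3 - <<'E'
from m import *
import pickle
c=pickle.load(open("w4.pkl","rb"))
p,R,yaw,s=tool()
zt=p[2]-.0095+.014
T=lambda uv,z:((onz(c,uv,z)-p)@R*100).round(2)
print("fork outer",T([[227,95],[404,95],[225,5],[407,5],[228,137],[402,137]],zt)[:,:2].tolist());print("slot end",T([[315,90]],zt)[:,:2])
print("nut",T([[321.5,20]],.06)[:,:2],"nut from world",((np.array([.5478,.183,p[2]])-p)@R*100).round(2))
print("nut edges bottom",T([[287,80],[357,80]],.06)[:,:2].tolist(),"handle",T([[294,200],[338,200]],p[2]+.0245)[:,:2].tolist())
E
```

```text
fork outer [[8.85, -3.28], [8.86, 3.34], [12.01, -3.22], [12.02, 3.31], [7.31, -3.32], [7.31, 3.34]]
slot end [[9.02 0.01]]
nut [[12.45  0.3 ]] nut from world [12.34  0.44 -0.  ]
nut edges bottom [[9.73, -1.35], [9.74, 2.02]] handle [[5.26, -0.72], [5.26, 0.81]]
```

```bash
python3 -m pendant '[[[0,0.4,0.3,0,0],[0,0,0,1.5,0],[0,0,0,1.2,0],[0,0,0,0,0],[0,0,0,1,0],[0,0,0,0,0],[0,0,0,0,0]]]'
python3 -c "
from m import *
go(.58,.067,.0235,15.5)"
```

```text
t: 11.3
tool_pos: [0.5781, 0.0676, 0.0673]
orientation: [-1.9, -2.501, 0.001]
force: [-0.2, -0.3, -3.1]
opening: 0.0154
gripper_force: 45.0
pos [0.5781 0.0676 0.0673] yawY 15.56 move cm tool [-0.11  0.17  4.38] roll 0.06
```

```bash
python3 -m pendant '[[[0,0,0.1,0.5,0],[0,0,0,1.5,0],[0,0,0,1.2,0],[0,0,0,0.6,0],[0,0,0,0,0],[0,0,0,0,0]]]'
python3 -c "
from m import *
go(.58,.067,.0235,15.5)"
```

```text
t: 11.9
tool_pos: [0.5791, 0.0679, 0.0294]
orientation: [-1.9, -2.501, 0.001]
force: [-0.5, -0.0, -1.9]
opening: 0.0156
gripper_force: 45.0
pos [0.5791 0.0679 0.0294] yawY 15.57 move cm tool [-0.11  0.07  0.59] roll 0.07
```

```bash
python3 -m pendant '[[[0,0,0,0.3,0],[0,0,0,0.15,0],[0,0,0,0.1,0],[0,0,0,0,0],[0,0,0,0,0]]]'
python3 -c "
from m import *
go(.58,.067,.0235,15.5)"
```

```text
t: 12.4
tool_pos: [0.5794, 0.0679, 0.0243]
orientation: [1.9, 2.502, 0.0]
force: [-0.2, 0.2, -3.8]
opening: 0.0157
gripper_force: 45.0
pos [0.5794 0.0679 0.0243] yawY 15.57 move cm tool [-0.1   0.03  0.08] roll 0.07
```

```bash
python3 -m pendant '[[[0,0,0,0.1,0],[0,0,0,0,0],[0,0.03,-0.84,0,4],[0,0.03,-0.84,0,4],[0,0.03,-0.84,0,4],[0,0,0,0,0],[0,0,0,0,0]]]'
cat > k.py <<'E'
from m import *
p,R,yaw,s=tool()
n=np.array([.5478,.183,p[2]]);d=((n-p)@R*100)
print("nut in tool cm",d.round(2),"yaw",round(yaw,2),"z",p[2].round(4),"F tool",(s["force"]@R).round(1),"M",(s["wrist_torque"]@R).round(2))
E
python3 k.py
```

```text
t: 13.1
tool_pos: [0.5549, 0.0636, 0.0235]
orientation: [2.149, 2.291, 0.001]
force: [0.2, -1.6, -1.3]
opening: 0.0156
gripper_force: 45.0
nut in tool cm [11.96  0.06 -0.  ] yaw 3.68 z 0.0235 F tool [-1.6  0.1  1.3] M [-0.07 -0.3  -0.  ]
```

```bash
python3 -m pendant '[[[0,0.03,-0.84,0,4],[0,0.03,-0.84,0,4],[0,0.03,-0.84,0,4]]]'
python3 k.py
```

```text
t: 13.4
tool_pos: [0.5308, 0.0644, 0.0238]
orientation: [2.378, 2.05, 0.003]
force: [5.5, -2.1, -2.0]
opening: 0.0155
gripper_force: 45.1
nut in tool cm [11.98 -0.07 -0.  ] yaw -8.47 z 0.0238 F tool [-1.2  5.7  2.1] M [-0.82 -0.33 -0.21]
```

```bash
python3 -m pendant '[[[0,0.03,-0.84,0,4],[0,0.03,-0.84,0,4],[0,0.03,-0.84,0,4],[0,0.03,-0.84,0,4]]]'
python3 k.py
```

```text
t: 13.8
tool_pos: [0.4986, 0.0737, 0.0238]
orientation: [2.64, 1.699, 0.003]
force: [6.1, -3.8, -3.4]
opening: 0.016
gripper_force: 45.0
nut in tool cm [11.99 -0.05  0.  ] yaw -24.48 z 0.0238 F tool [-0.9  7.1  3.4] M [-1.   -0.36 -0.18]
```

```bash
python3 -m pendant '[[[0,0.03,-0.84,0,4],[0,0.01,-0.42,0,2],[0,0,0,0,0]]]'
python3 k.py
python3 -m pendant '[[[0,0.01,-0.42,0,2],[0,0,0,0,0]]]'
python3 k.py
```

```text
t: 14.1
tool_pos: [0.487, 0.0796, 0.0237]
orientation: [2.724, 1.561, 0.002]
force: [3.1, -4.3, -1.6]
opening: 0.0157
gripper_force: 45.0
nut in tool cm [11.99  0.02 -0.  ] yaw -30.39 z 0.0237 F tool [-2.1  4.8  1.6] M [-0.68 -0.52  0.02]
t: 14.3
tool_pos: [0.4836, 0.0817, 0.0237]
orientation: [2.751, 1.513, 0.002]
force: [3.0, -4.5, -2.8]
opening: 0.0158
gripper_force: 45.0
nut in tool cm [11.99 -0.   -0.  ] yaw -32.38 z 0.0237 F tool [-2.2  5.   2.8] M [-0.8  -0.46 -0.01]
```

```bash
for i in 1; do python3 -m pendant '[[[0,0.01,-0.42,0,2],[0,0,0,0,0]]]' >/dev/null; python3 k.py; done
python3 -m pendant '[[[0,0.01,-0.31,0,1.5],[0,0,0,0,0]]]' >/dev/null; python3 k.py
```

```text
nut in tool cm [11.98 -0.15  0.  ] yaw -34.36 z 0.0241 F tool [-3.4 11.4  5.2] M [-1.91 -0.67 -0.42]
nut in tool cm [ 1.197e+01 -3.300e-01  1.000e-02] yaw -35.83 z 0.0246 F tool [-3.9 20.4  7.8] M [-3.09 -0.9  -0.58]
```

Force climbs from 5 to 20 N against a firm stop. I'll ease off, let go, rise and check.

```bash
python3 -m pendant '[[[0,0,0.3,0,-1.5],[0,0,0,0.1,0],[0.35,0,0,0,0],[0.35,0,0,0,0],[0.5,0,0,0,0],[0.5,0,0,0,0],[0.5,0,0,0,0]]]'
python3 -m pendant '[[[0.5,0,0,-1,0],[0.5,0,0,-3,0],[0.5,0,0,-4,0],[0.5,0,0,-4,0],[0.5,-4,0,-3,0],[0.5,-3,0,0,0],[0.5,0,0,0,0],[0.5,0,0,0,0]]]'
python3 - <<'E'
from m import *
import pickle
c=robot.read_camera("wrist");a=robot.read_camera("top")
cv2.imwrite("pics/w5.png",np.hstack([cv2.resize(c["img"],(400,300)),cv2.resize(a["img"][190:310,180:340],(400,300),interpolation=cv2.INTER_CUBIC)]))
pickle.dump((c,a),open("w5.pkl","wb"))
E
```

```text
t: 15.4
tool_pos: [0.4785, 0.085, 0.0219]
orientation: [-2.779, -1.465, 0.001]
force: [0.4, -0.7, 0.0]
opening: 0.0457
gripper_force: 0.0
t: 16.2
tool_pos: [0.4394, 0.0269, 0.1729]
orientation: [2.78, 1.462, 0.002]
force: [-0.2, -0.2, 0.2]
opening: 0.0462
gripper_force: 0.0
```

View pics/w5.png

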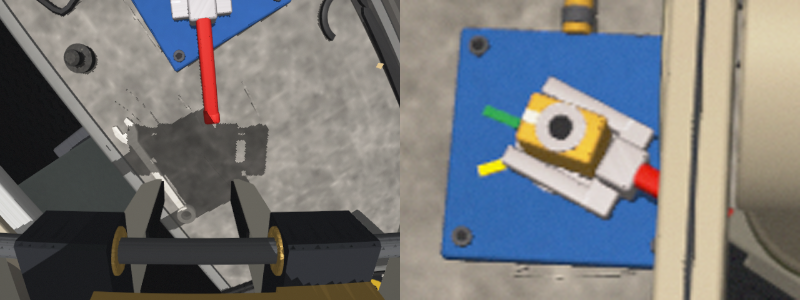

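The spanner lies flat over the nut. In the top crop, the pointer at (530,117) lines up with the green mark at (500,115), and the gripper is clear.

```bash
python3 -c "
from plant import robot
print(robot.close_job())"
```

```text
the job is handed in; nothing more can be done
None
```

The job is handed in: I turned the nut by hand to the yellow mark, then pulled it with the spanner to its stop at the green mark, and left the spanner sitting on the nut with the gripper clear.

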